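Mix the red paint and stand it on the coaster

TASK

The paint in the red bottle, one of the three that stand in the open in the middle of the table, has settled: pick that bottle up, turn it upside down in the air so that its nozzle points steeply down, and keep it so for about a second. Then turn it back and stand it upright on the cork coaster, its whole foot on the cork, without dropping it. Leave the yellow and white bottles standing where they are.

Things in the scene. Friction and masses are not known exactly. Their poses are not given: they have to be found in the camera images.
- red_bottle: red rigid paint bottle with a white pointed nozzle, closed, upright, loose; 155 mm tall, 0.14 to 0.28 kg. Round body 56 mm across up to the shoulders; nozzle collar 32 mm across from 126 mm up. Origin: centre of its underside; z up to the nozzle; yaw of no importance. The one to mix; grip its body, for instance 90 mm up (another red one far left by the grey cabinet is not meant)
- yellow_bottle: yellow rigid paint bottle with a white pointed nozzle, closed, upright, loose; 150 mm tall, 0.14 to 0.28 kg. Round body 56 mm across up to the shoulders; nozzle collar 32 mm across from 122 mm up. Origin: centre of its underside; z up to the nozzle; yaw of no importance. Leave it alone
- white_bottle: white rigid paint bottle with a white pointed nozzle, closed, upright, loose; 145 mm tall, 0.14 to 0.28 kg. Round body 56 mm across up to the shoulders; nozzle collar 32 mm across from 117 mm up. Origin: centre of its underside; z up to the nozzle; yaw of no importance. Leave it alone
- coaster: round flat cork coaster, 130 mm across, 5 mm thick, fixed to the table top. Origin: centre of its underside, on the table (z = 0); z up

How it is judged:
By the outcome, as a careful person would: the job done as asked, in the order asked, and still so for the second after the job is handed in, with the robot touching nothing.
It also fails if it takes over 58 s, if anything falls off the work surface, if the arm or the gripper's body presses on something with over 40 N, if the wrist force passes 120 N, or if a joint passes its speed limit or range.

ROBOT

A 7-joint arm with a two-finger parallel gripper is mounted at the origin on a cart in front of the work surface, level with it; the furniture and walls round the work are solid. World frame = base frame: x ahead of the robot, y to its left, z up, the work surface at z = 0. Lengths are in mm, angles in rad, forces in N, time in s.
With the tool pointing down it reaches from about 400 to 850 mm from the base axis. Payload 4.5 kg.
Tool frame: the origin (TCP) lies midway between the tips of the shut fingers; the grasp point (between the pads) lies 19 mm behind it (arm.hold_point_z is the distance from the TCP to the grasp point, in mm); z points along the fingers, y is the line along which they close (so a half turn about z gives the same grasp; the last joint's range is limited). The gripper opens to 88 mm and grips with 3 to 60 N. Pads are 18 mm wide; open, the fingers measure 123 mm over their backs; the gripper's body (75 mm by 187 mm) begins 45 mm behind the grasp point.
Start: joints at [-1.088, 0.689, -0.195, 1.565, 0.157, 0.902, -0.215], TCP at [271.163, 563.138, 238.743] pointing down, gripper open.
Joint ranges: [-3.01, 3.01], [-0.46, 2.08], [-1.47, 1.51], [0.13, 2.56], [-1, 4.14], [0.04, 2.09], [-2.66, 2.66]. Speed limits (rad/s): [2.57, 2.57, 3.14, 3.14, 3.14, 3.14, 3.14].

INTERFACE

Orientations are given as a rotation vector (axis times angle).
In Python, from bench import read_state, eyes, workorder, arm gives the robot as it stands. The module is installed in compiled form; this text tells all that it offers.
- The arm moves only by the tool play_rows, never from a script. Its argument "moves" is a list of rows, each a list of 3 entries, a list of its own where there are three numbers: the closure in counts, from 0 (fully open) to 255 (shut), then the shift along the tool's x, y, z in units of 30 mm (1.0 is 30 mm), then the turn, a rotation vector about the tool's x, y, z in units of 6 degrees (1.0 is 6 degrees). A call has 1 to 12 rows; each row is the pose to reach, as a shift and turn from the pose commanded when the call began, along the tool's axes at that moment; what a row does not reach only later rows make up. A row lasts 1/8 s, in which the tool goes at most 62.5 mm and 10.7 degrees, less where a joint would pass 70% of its speed; a pose out of reach is approached as far as the arm can. A call with a gripper value outside its range is refused whole. The fingers move at their own pace and stop on an object; "grip_force" is the grip in N (left out, the last holds). Time passes only in rows, so rows that repeat a pose let the fingers close. It gives the time, the measured TCP pose, the force, the opening and the grip force at its end, in the units of the state.
- read_state(): the state, without advancing time (a new reading comes with each control period).
- eyes.get_image(name): name is "scene" or "top" or "wrist"; returns a dict with "image" (384x512x3 uint8, red, green, blue), "camera_matrix" (3x3 intrinsics, pixels), "rvec" (rotation vector, rad) and "tvec" (3), from world to camera coordinates, as OpenCV has them. Camera axes: x right, y down, z forward; pixel columns grow to the right and rows downward; lengths in mm; the calibration is good to about 2 mm. A picture is of the moment at which its call begins. There is no depth.
- workorder.sign_off(): hands the job in; it is judged then, once.
The state is a dict: "time_s": time; "qpos": joint angles; "dq": joint speeds; "effort": joint torques, N m; "eef_pos": TCP position; "tcp_rot": TCP orientation; "contact_force": force on the tool from outside, world axes, zero at the start; "torque": the same for the moment, N m; "finger_gap": finger opening in mm; "finger_force": force on a finger pad.
Only numpy, scipy, OpenCV 4.12 (cv2) and the standard library are available. Lean on these libraries where they do the work, as an engineer would, in place of code of your own. Each camera call takes 0.05 s, during which the arm holds its last target. There are 200 camera calls.

## Working session

There is one attempt and no reset: what is moved stays moved. The work goes in short steps, Python scripts to look and compute and a tool call to move; the robot and the scene stay as the last step left them, time stands still between calls to the robot, and variables do not carry over. Pictures are saved under pics/ and viewed, at most 10 in all, crops included, and the job is handed in when it is done.

Besides the shell and the picture viewer there is one more tool, called after "Emit:" by a JSON object that holds its "api" and its "payload". play_rows: Moves the arm, as the interface text tells. Its arguments: {"type":"object","properties":{"moves":{"type":"array","items":{"type":"array"}},"grip_force":{"type":"number"}},"required":["moves"]}

```bash
mkdir -p pics; cat > h.py <<'E'
import numpy as np, cv2
from scipy.spatial.transform import Rotation as R
from bench import read_state, eyes, workorder, arm
def save(n,f):
    d=eyes.get_image(n); np.savez(f'pics/{f}.npz',**d); cv2.imwrite(f'pics/{f}.png',d['image'][...,::-1]); return d
def ray(d,u,v,z):
    K=d['camera_matrix'];M=cv2.Rodrigues(np.array(d['rvec'],float))[0];t=np.array(d['tvec'],float).ravel()
    c=-M.T@t; r=M.T@np.linalg.inv(K)@np.array([u,v,1.]); return c+r*(z-c[2])/r[2]
def proj(d,p):
    return cv2.projectPoints(np.array(p,float).reshape(-1,3),np.array(d['rvec'],float),np.array(d['tvec'],float),np.array(d['camera_matrix'],float),None)[0].reshape(-1,2)
E
python3 - <<'E'
from h import *
a=save('scene','s0');b=save('top','t0')
cv2.imwrite('pics/st.png',np.hstack([cv2.resize(x['image'],(400,300)) for x in (a,b)])[...,::-1])
s=read_state();print(s['eef_pos'],R.from_rotvec(s['tcp_rot']).as_matrix().round(3),s['time_s'],s['finger_gap'],arm.hold_point_z, dir(arm))
for d in(a,b):
  M=cv2.Rodrigues(np.array(d['rvec'],float))[0];print((-M.T@np.array(d['tvec']).ravel()).round(),M[2].round(2))
E
```

```text
[270.96852348 562.60436708 237.98877373] [[-0.901  0.434 -0.001]
 [ 0.434  0.901 -0.002]
 [-0.    -0.002 -1.   ]] 0.1 87.6568746775228 18.700000000000003 ['MotionError', '__class__', '__delattr__', '__dict__', '__dir__', '__doc__', '__eq__', '__format__', '__ge__', '__getattribute__', '__getstate__', '__gt__', '__hash__', '__init__', '__init_subclass__', '__le__', '__lt__', '__module__', '__ne__', '__new__', '__reduce__', '__reduce_ex__', '__repr__', '__setattr__', '__sizeof__', '__str__', '__subclasshook__', '__weakref__', 'hold_point_z']
[ 155. -838.  549.] [ 0.42  0.79 -0.45]
[ 424.   34. 1182.] [ 0.14  0.01 -0.99]
```

View pics/s0.png

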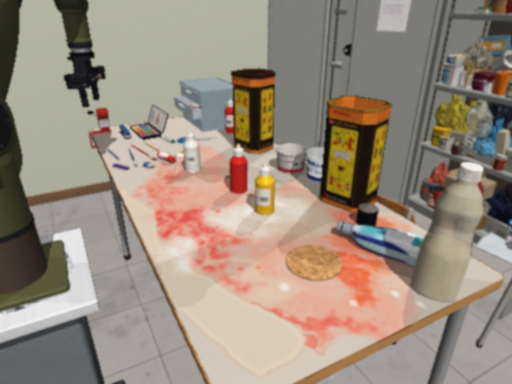

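View pics/t0.png

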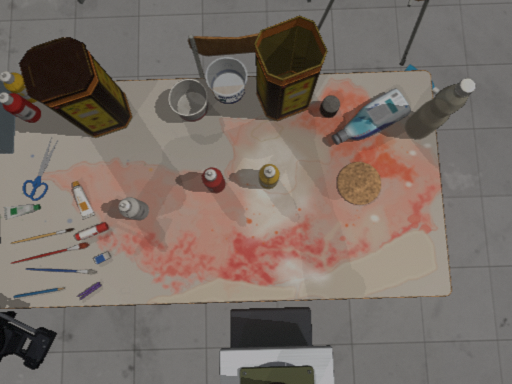

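The scene view shows the red bottle's tip at (238,148), the yellow bottle at (265,190), the white one at (192,155) and the coaster at (314,262). In the top view the red tip is at (210,174), the yellow tip at (268,172) and the coaster centre at (359,184). Next I'll triangulate.

```bash
python3 - <<'E'
from h import *
L=lambda f:dict(np.load(f'pics/{f}.npz'))
a,b=L('s0'),L('t0')
for n,h,s,t in(('red',155,(238,148),(210,173)),('yel',150,(265.5,167),(269,171)),('whi',145,(193,136),(127,202))):
  print(n,ray(a,*s,h).round(),ray(b,*t,h).round())
print('coaster',ray(a,314,262,5).round(),ray(b,359,184,5).round())
print('foot',ray(a,239,191,0).round(), ray(a,265,213,0).round())
# tins
for p in((263,125),(285,115),(317,103)):print('tinfoot',ray(b,*p,0).round())
print('cups',ray(b,189,118,0).round(),ray(b,228,100,0).round(),'blackcap',ray(b,330,107,40).round(),'spray',ray(b,335,137,30).round(),'bigbot',ray(b,418,128,0).round())
r=[ray(b,*t,155) for t in((210,173),)][0];c=ray(b,359,184,5)
def crop(d,c,hw,P):
  im=d['image'].copy();im=cv2.resize(im,None,fx=4,fy=4,interpolation=cv2.INTER_CUBIC)
  for p in P: 
    for q in proj(d,p):cv2.circle(im,tuple(int(v) for v in q*4+2),2,(0,255,0),-1)
  x,y=c;return im[(y-hw[1])*4:(y+hw[1])*4,(x-hw[0])*4:(x+hw[0])*4]
th=np.linspace(0,2*np.pi,24)
ring=lambda c,rad,z:np.c_[c[0]+rad*np.cos(th),c[1]+rad*np.sin(th),0*th+z]
P=[ring(r,28,0),ring(r,28,100),[[*r[:2],155]],ring(c,65,5)]
i=np.vstack([crop(a,(280,215),(96,74),P),]);cv2.imwrite('pics/o1.png',i[...,::-1])
i=crop(b,(290,175),(99,40),P);cv2.imwrite('pics/o2.png',i[...,::-1])
E
```

```text
red [616. 133. 155.] [629. 159. 155.]
yel [623. -22. 150.] [630.   5. 150.]
whi [546. 332. 145.] [561. 379. 145.]
coaster [ 614. -269.    5.] [ 612. -265.    5.]
foot [626. 154.   0.] [630.  -9.   0.]
tinfoot [804.  14.   0.]
tinfoot [833. -55.   0.]
tinfoot [ 868. -154.    0.]
cups [834. 240.   0.] [887. 119.   0.] blackcap [ 839. -186.   40.] spray [ 750. -197.   30.] bigbot [ 778. -456.    0.]
```

View pics/o1.png

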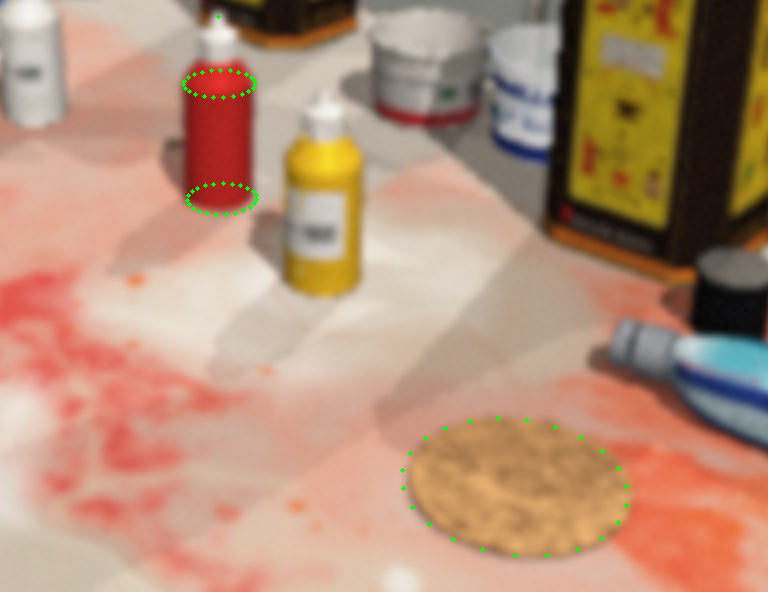

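View pics/o2.png

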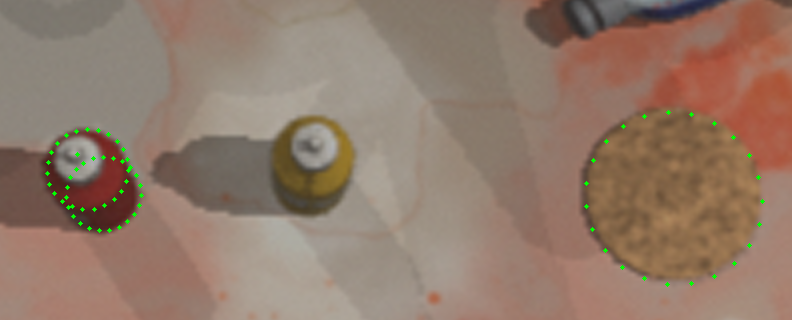

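The model fits the pictures: red at about (627,157), coaster at about (612,-266), yellow at (627,0), white at about (555,360). My plan is a near-horizontal side grasp and a roll about the tool axis. First the arm goes to a pose in front of the red bottle, in the air.

Emit:
{"api": "play_rows", "payload": {"moves": [[0,[0,0,-2],[0,0,-1.5]],[0,[-1,-1,-4],[0,0,-3]],[0,[-12.7,-10.3,-5.4],[0,0,-6.7]],[0,[-12.7,-10.3,-5.4],[0,0,-6.7]],[0,[-12.7,-10.3,-5.4],[0,0,-6.7]],[0,[-12.7,-10.3,-5.4],[0,0,-6.7]],[0,[-12.7,-10.3,-5.4],[0,0,-6.7]],[0,[-12.7,-10.3,-5.4],[0,0,-6.7]],[0,[-12.7,-10.3,-5.4],[0,0,-6.7]],[0,[-12.7,-10.3,-5.4],[0,0,-6.7]],[0,[-12.7,-10.3,-5.4],[0,0,-6.7]],[0,[-12.7,-10.3,-5.4],[0,0,-6.7]]]}}

```text
time_s: 1.6
eef_pos: [479.5, 121.0, 400.5]
tcp_rot: [0.4, -3.115, -0.002]
contact_force: [-0.2, -0.0, 0.0]
finger_gap: 88.3
finger_force: 0.0
```

```bash
cat >> h.py <<'E'
import json
def log():
    s=read_state();open('log.jsonl','a').write(json.dumps([list(map(float,s[k])) for k in('qpos','eef_pos','tcp_rot')])+'\n')
    M=R.from_rotvec(s['tcp_rot']).as_matrix()
    print('t',s['time_s'],'q',np.round(s['qpos'],3),'p',np.round(s['eef_pos'],1),'F',np.round(s['contact_force'],1),'gap',s['finger_gap']);print(M.round(3));return s,M
E
python3 -c "
from h import *
open('log.jsonl','w').write(json.dumps([[-1.088, 0.689, -0.195, 1.565, 0.157, 0.902, -0.215],[271.163, 563.138, 238.743],R.from_matrix([[-.901,.434,-.001],[.434,.901,-.002],[0,-.002,-1]]).as_rotvec().tolist()])+'\n')
log()"
```

```text
t 1.6 q [-0.081  0.349 -0.376  1.686  0.138  1.133  1.331] p [479.5 121.  400.5] F [-0.2 -0.   0. ] gap 88.30271260813917
[[-0.968 -0.252 -0.001]
 [-0.252  0.968  0.001]
 [ 0.001  0.001 -1.   ]]
```

```bash
cat > fit.py <<'E'
from h import *
import itertools
D=[json.loads(l) for l in open('log.jsonl')]
res=[]
h=np.pi/2
for s in itertools.product([1,-1],repeat=7):
  for o1,o3,o5,o7 in itertools.product([0,1,2,3],[0,2],[0,1,2,3],[0,1,2,3]):
    if (o1 in(1,2,3)) and s[1]==-1: pass
    e=0
    for q,p,r in D:
      q=np.array(q)*s+h*np.array([o1,0,o3,0,o5,0,o7])
      e+=(R.from_euler('ZYZYZYZ',q)*R.from_rotvec(r).inv()).magnitude() if 0 else 0
      A=R.identity()
      for ax,v in zip('zyzyzyz',q):A=A*R.from_euler(ax,v)
      e+=(A*R.from_rotvec(r).inv()).magnitude()
      if e>.6:break
    if e<.6:res.append((e,s,(o1,o3,o5,o7)))
res.sort(key=lambda t:t[0]);[print(x) for x in res[:10]]
E
timeout 500 python3 fit.py
```

```text
(0.0030997391593072694, (-1, 1, -1, -1, -1, -1, -1), (0, 2, 0, 3))
(0.003099739159307341, (-1, 1, -1, -1, -1, 1, -1), (0, 2, 2, 1))
(0.0030997391593073687, (-1, 1, -1, 1, -1, -1, -1), (0, 0, 2, 3))
(0.003099739159307437, (-1, -1, -1, 1, -1, -1, -1), (2, 2, 2, 3))
(0.0030997391593074537, (-1, -1, -1, -1, -1, 1, -1), (2, 0, 2, 1))
(0.003099739159307466, (-1, 1, -1, 1, -1, 1, -1), (0, 0, 0, 1))
(0.0030997391593075518, (-1, -1, -1, -1, -1, -1, -1), (2, 0, 0, 3))
(0.0030997391593076515, (-1, -1, -1, 1, -1, 1, -1), (2, 2, 0, 1))
(0.0035232583948143054, (-1, 1, -1, 1, -1, -1, -1), (1, 0, 2, 0))
(0.0035232583948143397, (-1, -1, -1, -1, -1, 1, -1), (3, 0, 2, 2))
```

```bash
cat > kin.py <<'E'
from h import *
S=np.array([-1,1,-1,1,-1,1,-1]);O=np.array([0,0,0,0,0,0,np.pi/2])
LO=np.array([-3.01,-.46,-1.47,.13,-1,.04,-2.66]);HI=np.array([3.01,2.08,1.51,2.56,4.14,2.09,2.66])
def frames(q):
    A=R.identity();F=[A.as_matrix()]
    for ax,v in zip('zyzyzyz',S*np.array(q)+O):A=A*R.from_euler(ax,v);F.append(A.as_matrix())
    return F
def cols(q):
    F=frames(q);return np.c_[F[0][:,2],F[2][:,2],F[4][:,2],F[7][:,2]], F
def fit():
    D=[json.loads(l) for l in open('log.jsonl')]
    A=np.vstack([cols(q)[0] for q,_,_ in D]);b=np.hstack([p for _,p,_ in D])
    x,*_=np.linalg.lstsq(A,b,rcond=None);return x,A@x-b
E
python3 -c "
from kin import *
x,e=fit();print(x,e.round(1))"
```

```text
[-28218.69911293    689.99628787    275.7607395  -28091.77572114] [-12.6   5.1  -3.8   1.2  -7.7   3.8]
```

Emit:
{"api": "play_rows", "payload": {"moves": [[0,[0,0,0],[0,-1.7,0]],[0,[0,0,0],[0,-3.4,0]],[0,[0,0,0],[0,-5,0]],[0,[0,0,0],[0,-5,0]]]}}

```text
time_s: 2.1
eef_pos: [475.3, 119.3, 398.2]
tcp_rot: [-0.337, 2.607, 0.086]
contact_force: [0.2, 0.0, 0.5]
finger_gap: 88.5
finger_force: 0.0
```

```bash
python3 -c "from h import *;log()"
```

```text
t 2.1 q [-0.097  0.126 -0.327  2.156  0.329  0.373  1.14 ] p [475.3 119.3 398.2] F [0.2 0.  0.5] gap 88.53207670917223
[[-0.841 -0.254  0.478]
 [-0.222  0.967  0.123]
 [-0.493 -0.002 -0.87 ]]
```

Emit:
{"api": "play_rows", "payload": {"moves": [[0,[0,0,0],[1.7,0,0]],[0,[0,0,0],[3.4,0,0]],[0,[0,0,0],[5,0,0]],[0,[0,0,0],[5,0,0]]]}}

```text
time_s: 2.6
eef_pos: [482.2, 123.9, 402.7]
tcp_rot: [-0.137, 2.499, -0.583]
contact_force: [0.1, -0.1, 0.0]
finger_gap: 87.8
finger_force: 0.0
```

```bash
python3 -c "
from kin import *
log();x,e=fit();print(x,e.round(1))
D=[json.loads(l) for l in open('log.jsonl')]
A=[];b=[]
for q,p,_ in D:
  c,F=cols(q);A.append(np.c_[c,F[1][:,0],F[3][:,0],F[4][:,0],F[6][:,0]]);b+=p
y,*_=np.linalg.lstsq(np.vstack(A),b,rcond=None);print(y.round(1),(np.vstack(A)@y-b).round(1))"
```

```text
t 2.6 q [-0.706  0.264 -0.123  2.096  0.994  0.951  0.18 ] p [482.2 123.9 402.7] F [ 0.1 -0.1  0. ] gap 87.83515537500483
[[-0.836  0.027  0.549]
 [-0.218  0.9   -0.377]
 [-0.504 -0.435 -0.746]]
[283.04964866 650.79455506 292.1465481  381.38035947] [-26.1  26.9 -15.6 -25.1  23.  -11.3 -11.7  33.7   9.8  -8.9  -1.7  17.2]
[311.3 588.7 280.1 354.  106.7 -45.2  22.7  13.8] [-15.1  16.7  10.1  -9.6  -3.3 -14.9   1.7   3.6 -10.   -3.8   4.4  14.8]
```

```bash
cat > sub.py <<'E'
from kin import *
import itertools
D=[json.loads(l) for l in open('log.jsonl')]
for q,p,r in D: print((R.from_matrix(frames(q)[7])*R.from_rotvec(r).inv()).magnitude())
names=[(i,a) for i in range(8) for a in range(3) if not(i>0 and i%2==1 and a==2) and not(i>0 and i%2==0 and a==1)]
C={n:np.hstack([frames(q)[n[0]][:,n[1]] for q,_,_ in D]) for n in names+[(7,2)]}
b=np.hstack([p for _,p,_ in D])
base=[(0,2),(2,2),(4,2),(7,2)]
out=[]
ex=[n for n in C if n not in base]
for k in(0,1,2,3):
  for c in itertools.combinations(ex,k):
    A=np.stack([C[n] for n in base+list(c)],1);x,*_=np.linalg.lstsq(A,b,rcond=None)
    out.append((np.sqrt(np.mean((A@x-b)**2))*(1+.3*k),c,x.round(1)))
out.sort(key=lambda t:t[0]);[print(o) for o in out[:12]]
E
python3 sub.py
```

```text
0.0030997391593071784
2.705379068586338e-16
2.8685424325595164e-16
3.536113709135232e-16
(np.float64(0.14145311058491455), ((1, 1), (3, 0), (3, 1)), array([347.2, 562.7, 344.2, 325.7, -19.1,   0.9, -27.1]))
(np.float64(0.14501158375029463), ((1, 1), (3, 1), (5, 1)), array([ 3.472e+02,  5.630e+02,  3.448e+02,  3.260e+02, -1.850e+01,
       -2.720e+01, -5.000e-01]))
(np.float64(0.15535974556867566), ((1, 1), (3, 1), (7, 0)), array([ 3.467e+02,  5.633e+02,  3.447e+02,  3.259e+02, -1.900e+01,
       -2.700e+01, -3.000e-01]))
(np.float64(0.17836176747489746), ((1, 1), (2, 0), (3, 1)), array([347.3, 562.8, 344.4, 325.9, -18.9,   0.7, -27.1]))
(np.float64(0.20470387961005115), ((0, 0), (1, 1), (3, 1)), array([ 3.465e+02,  5.634e+02,  3.443e+02,  3.259e+02,  5.000e-01,
       -1.840e+01, -2.730e+01]))
(np.float64(0.20745472464846015), ((1, 1), (3, 1)), array([347.2, 563.1, 344.7, 325.9, -18.1, -28. ]))
(np.float64(0.21170693924063808), ((1, 1), (3, 1), (4, 0)), array([346.2, 563. , 344.1, 325.9, -17.6, -28.4,  -0.8]))
(np.float64(0.21502846069848258), ((0, 1), (1, 1), (3, 1)), array([ 3.474e+02,  5.627e+02,  3.445e+02,  3.258e+02,  4.000e-01,
       -1.770e+01, -2.870e+01]))
(np.float64(0.23558464124527909), ((1, 1), (3, 1), (7, 1)), array([ 3.473e+02,  5.629e+02,  3.446e+02,  3.259e+02, -1.770e+01,
       -2.850e+01,  1.000e-01]))
(np.float64(0.23652140495598847), ((1, 0), (1, 1), (3, 1)), array([ 3.470e+02,  5.630e+02,  3.444e+02,  3.259e+02,  4.000e-01,
       -1.830e+01, -2.770e+01]))
(np.float64(0.245752138073684), ((1, 1), (3, 1), (5, 0)), array([ 3.471e+02,  5.631e+02,  3.447e+02,  3.260e+02, -1.810e+01,
       -2.790e+01, -1.000e-01]))
(np.float64(0.24597249737357493), ((1, 1), (3, 1), (6, 0)), array([347.2, 563.1, 344.7, 326. , -18.2, -27.9,  -0. ]))
```

```bash
cat >> kin.py <<'E'
from scipy.optimize import least_squares
def fk(q):
    F=frames(q);p=347.2*F[0][:,2]+563.1*F[2][:,2]+344.7*F[4][:,2]+325.9*F[7][:,2]-18.1*F[1][:,1]-28*F[3][:,1]
    return p,F[7]
def wrist(q):
    p,T=fk(q);return p-325.9*T[:,2]
def elbow(q):
    F=frames(q);return 347.2*F[0][:,2]+563.1*F[2][:,2]-18.1*F[1][:,1]
def toolR(az,tilt,xup):  # degrees; tilt below horizontal; y horizontal
    a,t=np.radians([az,tilt]);z=np.array([np.cos(a)*np.cos(t),np.sin(a)*np.cos(t),-np.sin(t)])
    x=np.array([np.cos(a)*np.sin(t),np.sin(a)*np.sin(t),np.cos(t)])*(1 if xup else -1)
    return np.c_[x,np.cross(z,x),z]
def ik(p,T,q0,w=.02):
    f=lambda q:np.r_[(fk(q)[0]-p)/50,(R.from_matrix(fk(q)[1].T@T)).as_rotvec()*5,w*(q-q0)]
    s=least_squares(f,np.clip(q0,LO+.02,HI-.02),bounds=(LO,HI));q=s.x
    return q,np.linalg.norm(fk(q)[0]-p),(R.from_matrix(fk(q)[1].T@T)).magnitude()
E
python3 - <<'E'
from kin import *
q0=np.array([-0.706,.264,-.123,2.096,.994,.951,.18])
for g in ((627,157,90),(612,-266,95)):
 for tilt in (0,15,25):
  for az in (-60,-40,-20,0,20,40):
   for xu in (0,1):
    T=toolR(az,tilt,xu);p=np.array(g)+18.7*T[:,2]
    best=None
    for q5 in(.3,1.5,3):
      s=q0.copy();s[4]=q5
      q,e,r=ik(p,T,s)
      if e<2 and r<.02 and (best is None or np.abs(q-q0).max()<np.abs(best-q0).max()):best=q
    if best is not None:print(g[1],tilt,az,xu,best.round(2),'wr',wrist(best).round(),'elb',elbow(best).round())
E
```

```text
157 0 -60 0 [-1.14  1.58  0.66  1.51  0.82  1.08 -1.1 ] wr [473. 423.  90.] elb [253. 503. 344.]
157 0 -60 1 [-0.68  1.44 -0.23  1.48  1.44  1.83  1.76] wr [473. 423.  90.] elb [446. 335. 423.]
157 0 -40 0 [-0.7   1.42 -0.19  1.81  1.7   1.77 -1.62] wr [392. 354.  90.] elb [437. 345. 433.]
157 0 -40 1 [-1.    1.46  0.28  1.82  1.51  1.28  1.46] wr [392. 354.  90.] elb [318. 461. 411.]
157 0 -20 0 [-0.51  1.48 -0.36  2.07  2.14  2.09 -1.69] wr [338. 262.  90.] elb [498. 259. 397.]
157 0 -20 1 [-0.96  1.51  0.27  2.09  1.94  1.46  1.06] wr [338. 262.  90.] elb [338. 450. 381.]
157 0 0 0 [-0.6   1.54  0.02  2.25  2.44  2.09 -1.99] wr [320. 157.  90.] elb [475. 302. 363.]
157 0 0 1 [-0.88  1.64  0.39  2.27  2.3   1.79  0.75] wr [320. 157.  90.] elb [373. 420. 308.]
157 0 20 0 [ 0.03  1.59 -0.41  2.27  3.55  2.09 -0.92] wr [338.  52.  90.] elb [562. -35. 339.]
157 0 20 1 [-0.81  1.85  0.73  2.31  2.53  2.09  0.41] wr [338.  52.  90.] elb [386. 379. 191.]
157 0 40 0 [ 0.17  1.5  -0.25  2.16  3.97  1.73 -1.03] wr [392. -40.  90.] elb [ 551. -112.  389.]
157 0 40 1 [-0.12  1.52  0.14  2.17  
[... 5126 characters left out ...]
66 25 -20 1 [0.05 1.33 0.47 2.36 3.18 1.62 1.08] wr [ 350. -171.  225.] elb [546. -44. 480.]
-266 25 0 0 [ 1.26  1.59 -1.25  2.21  2.99  0.94  0.01] wr [ 334. -266.  225.] elb [ 156. -541.  335.]
-266 25 0 1 [0.21 1.35 0.6  2.26 3.67 1.75 1.23] wr [ 334. -266.  225.] elb [ 533. -131.  473.]
-266 25 20 0 [ 1.38  1.58 -1.28  1.99  2.65  0.32  0.53] wr [ 350. -361.  225.] elb [  89. -556.  341.]
-266 25 20 1 [0.37 1.3  0.59 2.04 4.11 1.67 1.35] wr [ 350. -361.  225.] elb [ 500. -211.  498.]
-266 25 40 0 [ 1.4   1.69 -1.47  1.71  0.94  0.51  2.44] wr [ 399. -445.  225.] elb [  76. -554.  281.]
-266 25 40 1 [ 1.3   1.45 -1.07  1.71 -0.23  0.31  0.32] wr [ 399. -445.  225.] elb [ 129. -544.  418.]
```

```bash
cat >> kin.py <<'E'
def delta(p,T):   # rows units from the measured pose
    s=read_state();M=R.from_rotvec(s['tcp_rot']).as_matrix()
    return (M.T@(p-np.array(s['eef_pos']))/30).round(2),(np.degrees(R.from_matrix(M.T@T).as_rotvec())/6).round(2)
def sim(q,wps):   # local IK chain along waypoints; reports joints
    for p,T in wps:
        p0,T0=fk(q);rv=R.from_matrix(T0.T@T).as_rotvec();n=int(max(np.linalg.norm(p-p0)/30,np.degrees(np.linalg.norm(rv))/8))+1
        for i in range(1,n+1):
            qn,e,r=ik(p0+(p-p0)*i/n,T0@R.from_rotvec(rv*i/n).as_matrix(),q)
            if np.abs(qn-q).max()>.4 or e>3 or r>.03:print('  !',i,n,qn.round(2),round(e,1),round(r,3))
            q=qn
        print(n,q.round(2),'wr',wrist(q).round(),'elb',elbow(q).round())
    return q
E
python3 - <<'E'
from kin import *
q0=np.array(read_state()['qpos']);B=np.array([627,157,90.])
for xu in(0,1):
  for az in(-35,-20):
    T=toolR(az,15,xu);g=B+18.7*T[:,2];pre=g-130*T[:,2];mid=np.array([440,190,330.])
    T45=toolR(az,45,xu)
    print(xu,az,delta(pre,T));qg=sim(q0,[(mid,T45),(mid,T),(pre,T),(g,T)])
    up=g+[-60,0,260];Th=toolR(az,0,xu);Tm=Th@R.from_euler('z',90 if xu else -90,degrees=True).as_matrix();Ti=toolR(az,0,1-xu)
    q=sim(qg,[(up,Th),(up,Tm),(up,Ti),(up,Tm),(up,Th)])
E
```

```text
0 -35 (array([2.5 , 7.01, 6.91]), array([ 2.04, -5.28,  6.64]))
6 [-0.97  0.43 -0.07  2.19  1.08  0.97 -0.92] wr [251. 322. 560.] elb [147. 183. 859.]
4 [-1.24  0.75  0.03  2.32  1.29  1.31 -1.49] wr [182. 371. 414.] elb [141. 359. 758.]
8 [-1.09  1.22  0.06  2.05  1.5   1.24 -1.7 ] wr [281. 399. 203.] elb [261. 460. 543.]
5 [-0.89  1.29  0.15  1.98  1.74  1.18 -1.72] wr [384. 327. 170.] elb [354. 409. 504.]
9 [-1.07  0.95  0.26  2.21  1.61  1.36 -1.57] wr [315. 334. 345.] elb [234. 393. 676.]
12 [-1.13  0.97  0.36  2.21  1.62  1.28 -0.01] wr [315. 334. 345.] elb [215. 410. 667.]
12 [-1.18  0.99  0.45  2.21  1.62  1.2   1.54] wr [315. 334. 345.] elb [196. 429. 656.]
12 [-1.13  0.97  0.36  2.21  1.62  1.28 -0.01] wr [315. 334. 345.] elb [215. 411. 667.]
12 [-1.07  0.95  0.26  2.21  1.61  1.36 -1.57] wr [315. 334. 345.] elb [234. 393. 676.]
0 -20 (array([3.04, 6.25, 6.99]), array([-0.04, -5.97,  5.29]))
4 [-0.91  0.37 -0.15  2.34  1.34  0.85 -0.96] wr [223. 269. 560.] elb [139. 147. 873.]
4 [-1.2   0.76 -0.11  2.56  1.55  1.38 -1.75] wr [144. 298. 414.] elb [159. 354. 755.]
8 [-1.    1
[... 1611 characters left out ...]

4 [-1.09  0.76 -0.29  2.55  1.5   1.49  1.4 ] wr [144. 298. 414.] elb [196. 337. 754.]
8 [-0.92  1.28 -0.18  2.35  1.83  1.6   1.15] wr [230. 301. 203.] elb [341. 418. 509.]
5 [-0.71  1.3  -0.05  2.17  2.1   1.51  1.31] wr [348. 258. 170.] elb [422. 342. 497.]
9 [-0.88  0.93  0.    2.42  1.91  1.64  1.37] wr [278. 262. 345.] elb [303. 337. 682.]
12 [-0.72  0.93 -0.27  2.41  1.88  1.83 -0.11] wr [278. 262. 345.] elb [353. 284. 682.]
12 [-0.55  0.97 -0.54  2.41  1.87  2.04 -1.58] wr [278. 262. 345.] elb [405. 228. 665.]
12 [-0.71  0.93 -0.27  2.41  1.88  1.84 -0.11] wr [278. 262. 345.] elb [354. 283. 682.]
12 [-0.88  0.93  0.    2.42  1.91  1.64  1.37] wr [278. 262. 345.] elb [303. 337. 682.]
```

```bash
python3 - <<'E'
from kin import *
q0=np.array(read_state()['qpos']);B=np.array([627,157,90.]);xu=0;az=-15
T=toolR(az,15,xu);g=B+18.7*T[:,2];pre=g-105*T[:,2];mid=np.array([510,180,330.]);T40=toolR(az,35,xu)
print('mid',delta(mid,T40));qg=sim(q0,[(mid,T40),(pre+[0,0,60],T),(pre,T),(g,T)])
up=g+[-20,0,260];az=-35;Th=toolR(az,0,xu);Tm=Th@R.from_euler('z',-90,degrees=True).as_matrix();Ti=toolR(az,0,1-xu)
q=sim(qg,[(g+[0,0,200],T),(up,Th),(up,Tm),(up,Ti),(up,Tm),(up,Th)])
c=np.array([612,-266,95.]);T=toolR(-55,15,xu);c=c+18.7*T[:,2]
sim(q,[(c+[0,0,230],T),(c,T),(c-100*T[:,2],T)])
E
```

```text
mid (array([0.04, 2.76, 1.61]), array([-1.53, -2.92,  4.56]))
5 [-0.79  0.47 -0.18  2.38  1.73  0.96 -1.2 ] wr [252. 249. 517.] elb [194. 169. 848.]
6 [-0.87  1.18 -0.14  2.46  1.97  1.62 -1.99] wr [242. 260. 257.] elb [352. 385. 560.]
3 [-0.86  1.32 -0.14  2.41  1.99  1.67 -2.05] wr [242. 260. 197.] elb [369. 403. 485.]
4 [-0.7   1.32 -0.02  2.22  2.21  1.56 -1.89] wr [340. 234. 170.] elb [428. 339. 487.]
7 [-0.72  0.86  0.01  2.33  2.18  1.33 -1.62] wr [340. 234. 370.] elb [333. 269. 713.]
4 [-0.9   0.93  0.08  2.1   1.67  1.49 -1.46] wr [357. 339. 345.] elb [293. 343. 685.]
12 [-0.97  0.94  0.2   2.1   1.66  1.4   0.09] wr [357. 339. 345.] elb [271. 366. 679.]
12 [-1.04  0.96  0.32  2.11  1.65  1.31  1.64] wr [357. 339. 345.] elb [249. 389. 670.]
12 [-0.97  0.94  0.2   2.1   1.66  1.4   0.09] wr [357. 339. 345.] elb [271. 366. 679.]
12 [-0.9   0.93  0.08  2.1   1.67  1.49 -1.46] wr [357. 339. 345.] elb [293. 343. 685.]
15 [-0.18  0.8   0.21  2.24  2.14  1.12 -1.56] wr [442. -23. 405.] elb [401.  55. 739.]
8 [-0.13  1.3   0.12  2.15  2.18  1.37 -1.91] wr [442. -23. 175.] elb [540.  54. 497.]
4 [-0.29  1.28  0.04  2.32  2.    1.45 -2.02] wr [386.  56. 200.] elb [523. 136. 508.]
```

Emit:
{"api": "play_rows", "payload": {"moves": [[0,[0,0.7,0.4],[-0.4,-0.75,1.1]],[0,[0,1.4,0.8],[-0.8,-1.5,2.3]],[0,[0,2.1,1.2],[-1.2,-2.2,3.4]],[0,[0,2.76,1.6],[-1.5,-2.9,4.55]],[0,[0,2.76,1.6],[-1.5,-2.9,4.55]],[0,[0,2.76,1.6],[-1.5,-2.9,4.55]],[0,[0,2.76,1.6],[-1.5,-2.9,4.55]]]}}

```text
time_s: 3.48
eef_pos: [509.7, 177.2, 329.7]
tcp_rot: [0.286, 2.173, -0.153]
contact_force: [0.2, 0.8, -0.2]
finger_gap: 87.9
finger_force: 0.0
```

```bash
python3 - <<'E'
from kin import *
log();B=np.array([627,157,90.]);T=toolR(-15,15,0);g=B+18.7*T[:,2];pre=g-105*T[:,2]
print(delta(pre+[0,0,60],T),delta(pre,T))
E
```

```text
t 3.475 q [-0.834  0.468 -0.103  2.388  1.742  0.92  -1.207] p [509.7 177.2 329.7] F [ 0.2  0.8 -0.2] gap 87.89573607187397
[[-0.559  0.261  0.787]
 [ 0.148  0.965 -0.215]
 [-0.816 -0.004 -0.578]]
(array([3.6 , 0.38, 3.99]), array([-0.03, -3.39,  0.02])) (array([5.23, 0.39, 5.14]), array([-0.03, -3.39,  0.02]))
```

Emit:
{"api": "play_rows", "payload": {"moves": [[0,[1.2,0.1,1.3],[0,-1.1,0]],[0,[2.4,0.2,2.7],[0,-2.3,0]],[0,[3.6,0.4,4],[0,-3.4,0]],[0,[4.5,0.4,4.6],[0,-3.4,0]],[0,[5.2,0.4,5.1],[0,-3.4,0]],[0,[5.2,0.4,5.1],[0,-3.4,0]],[0,[5.2,0.4,5.1],[0,-3.4,0]],[0,[5.2,0.4,5.1],[0,-3.4,0]]]}}

```text
time_s: 4.47
eef_pos: [545.3, 178.3, 115.6]
tcp_rot: [0.241, 1.819, -0.186]
contact_force: [0.1, -1.1, 0.7]
finger_gap: 87.9
finger_force: 0.0
```

```bash
python3 - <<'E'
from kin import *
log();B=np.array([627,157,90.]);T=toolR(-15,15,0);g=B+18.7*T[:,2]
print(delta(g,T))
w=save('wrist','w1');s=save('scene','s1');t=save('top','t1')
th=np.linspace(0,2*np.pi,24)
P=np.vstack([np.c_[627+28*np.cos(th),157+28*np.sin(th),0*th+z] for z in(0,100)]+[[[627,157,155]]])
def dr(d):
  im=d['image'].copy()
  for q in proj(d,P):cv2.circle(im,tuple(int(v) for v in q),1,(0,255,0),-1)
  return im
a=cv2.resize(dr(w),(400,300));
b=cv2.resize(dr(s)[90:240,140:340],(400,300),interpolation=cv2.INTER_CUBIC)
c=cv2.resize(dr(t)[110:260,90:290],(400,300),interpolation=cv2.INTER_CUBIC)
cv2.imwrite('pics/c1.png',np.vstack([np.hstack([a,b]),np.hstack([c,c*0])])[...,::-1])
E
```

```text
t 4.475 q [-0.909  1.32  -0.068  2.414  1.991  1.607 -2.091] p [545.3 178.3 115.6] F [ 0.1 -1.1  0.7] gap 87.87846899670934
[[-0.248  0.261  0.933]
 [ 0.067  0.965 -0.253]
 [-0.966 -0.001 -0.257]]
(array([0.1 , 0.03, 3.56]), array([-0.03,  0.02, -0.  ]))
```

View pics/c1.png

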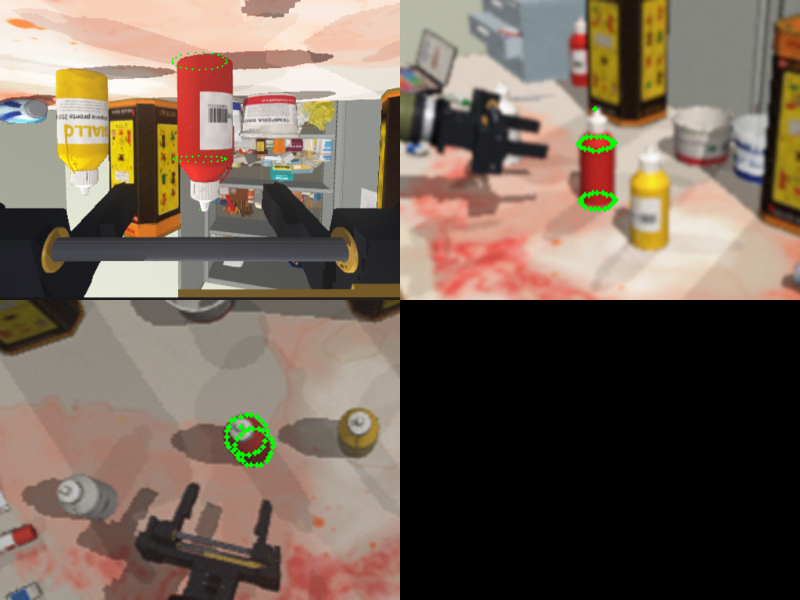

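The wrist view shows the bottle centred between the fingers within about 3 mm, with its base at columns 177–229. The top view shows the gripper clear of the white bottle. Next I advance, gripping slightly lower and nearer the mass centre, and close.

Emit:
{"api": "play_rows", "payload": {"moves": [[0,[0.2,0.1,0.9],[0,0,0]],[0,[0.4,0.1,1.8],[0,0,0]],[0,[0.45,0.1,2.7],[0,0,0]],[0,[0.45,0.1,3.5],[0,0,0]],[0,[0.45,0.1,3.5],[0,0,0]],[0,[0.45,0.1,3.5],[0,0,0]]]}}

```text
time_s: 5.38
eef_pos: [639.2, 155.7, 73.0]
tcp_rot: [0.24, 1.822, -0.188]
contact_force: [0.5, 0.6, -0.0]
finger_gap: 88.4
finger_force: 0.0
```

Emit:
{"api": "play_rows", "payload": {"moves": [[255,[0,0,0],[0,0,0]],[255,[0,0,0],[0,0,0]],[255,[0,0,0],[0,0,0]],[255,[0,0,0],[0,0,0]],[255,[0,0,0],[0,0,0]],[255,[0,0,0],[0,0,0]],[255,[0,0,0],[0,0,0]],[255,[0,0,0],[0,0,0]]], "grip_force": 50}}

```text
time_s: 6.38
eef_pos: [639.9, 155.3, 72.8]
tcp_rot: [0.24, 1.821, -0.188]
contact_force: [0.3, 0.9, 0.3]
finger_gap: 55.2
finger_force: 49.9
```

```bash
python3 - <<'E'
from kin import *
s,M=log();print(s['finger_force'], s['eef_pos']-18.7*M[:,2])
T=toolR(-15,15,0);p=np.array(s['eef_pos']);print(delta(p+[0,0,40],M),delta(p+[0,0,220],M))
E
```

```text
t 6.375 q [-0.751  1.349  0.036  2.216  2.201  1.521 -1.942] p [639.9 155.3  72.8] F [0.3 0.9 0.3] gap 55.215450990001095
[[-0.251  0.261  0.932]
 [ 0.065  0.965 -0.253]
 [-0.966 -0.003 -0.259]]
49.87815016997047 [622.49614979 160.04765971  77.66031026]
(array([-1.29, -0.  , -0.35]), array([0., 0., 0.])) (array([-7.08, -0.02, -1.9 ]), array([0., 0., 0.]))
```

Emit:
{"api": "play_rows", "payload": {"moves": [[255,[-0.5,0,-0.13],[0,0,0]],[255,[-1.3,0,-0.35],[0,0,0]],[255,[-2.4,0,-0.64],[0,0,0]],[255,[-3.6,0,-0.97],[0,0,0]],[255,[-4.8,0,-1.3],[0,0,0]],[255,[-6,0,-1.6],[0,0,0]],[255,[-7.1,0,-1.9],[0,0,0]],[255,[-7.1,0,-1.9],[0,0,0]],[255,[-7.1,0,-1.9],[0,0,0]]]}}

```text
time_s: 7.5
eef_pos: [639.8, 155.6, 292.6]
tcp_rot: [0.24, 1.823, -0.188]
contact_force: [-0.6, 1.0, -2.2]
finger_gap: 55.5
finger_force: 49.9
```

```bash
python3 - <<'E'
from kin import *
s,M=log()
T=toolR(-35,-4,0);p=np.array([605,190,330.]);print(delta(p,T));q=sim(np.array(s['qpos']),[(p,T),(p,T@R.from_euler('z',-90,degrees=True).as_matrix()),(p,T@R.from_euler('z',-180,degrees=True).as_matrix())])
w=save('wrist','w2');cv2.imwrite('pics/w2.png',cv2.resize(np.hstack([w['image'],save('scene','s2')['image']]),(800,300))[...,::-1])
E
```

```text
t 7.5 q [-0.78   0.848  0.087  2.335  2.176  1.275 -1.64 ] p [639.8 155.6 292.6] F [-0.6  1.  -2.2] gap 55.4889111917089
[[-0.253  0.261  0.932]
 [ 0.065  0.965 -0.253]
 [-0.965 -0.003 -0.261]]
(array([-0.84,  0.8 , -1.69]), array([ 3.31, -3.15,  0.35]))
4 [-1.02  1.01  0.15  2.06  1.59  1.51 -1.5 ] wr [339. 376. 307.] elb [265. 399. 644.]
12 [-1.06  1.02  0.22  2.06  1.58  1.45  0.07] wr [339. 376. 307.] elb [251. 411. 640.]
12 [-1.1   1.03  0.28  2.06  1.57  1.4   1.63] wr [339. 376. 307.] elb [238. 422. 635.]
```

View pics/w2.png

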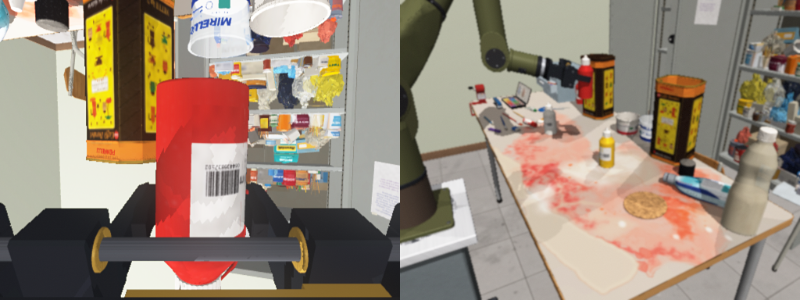

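```bash
python3 - <<'E'
from kin import *
s=read_state();T=toolR(-35,-12,0);p=np.array([605,190,350.]);print(delta(p,T));q=sim(np.array(s['qpos']),[(p,T),(p,T@R.from_euler('z',-90,degrees=True).as_matrix()),(p,T@R.from_euler('z',-180,degrees=True).as_matrix())])
E
```

```text
(array([-1.51,  0.79, -1.88]), array([ 3.34, -4.47,  0.13]))
5 [-1.04  1.07  0.2   2.05  1.59  1.6  -1.55] wr [344. 373. 282.] elb [267. 416. 617.]
12 [-1.08  1.08  0.27  2.05  1.58  1.55  0.02] wr [344. 373. 282.] elb [252. 429. 611.]
12 [-1.11  1.1   0.33  2.05  1.57  1.49  1.58] wr [344. 373. 282.] elb [238. 441. 605.]
```

Emit:
{"api": "play_rows", "payload": {"moves": [[255,[-0.3,0.15,-0.4],[0.6,-0.8,0]],[255,[-0.6,0.3,-0.75],[1.3,-1.75,0.05]],[255,[-0.9,0.5,-1.1],[2,-2.7,0.1]],[255,[-1.2,0.65,-1.5],[2.7,-3.6,0.1]],[255,[-1.5,0.8,-1.9],[3.35,-4.45,0.13]],[255,[-1.5,0.8,-1.9],[3.35,-4.45,0.13]],[255,[-1.5,0.8,-1.9],[3.35,-4.45,0.13]]]}}

```text
time_s: 8.48
eef_pos: [604.7, 189.7, 350.8]
tcp_rot: [0.415, 1.318, -0.513]
contact_force: [0.1, -0.2, -2.0]
finger_gap: 55.4
finger_force: 49.9
```

Emit:
{"api": "play_rows", "payload": {"moves": [[255,[0,0,0],[0,0,-0.8]],[255,[0,0,0],[0,0,-2]],[255,[0,0,0],[0,0,-3.3]],[255,[0,0,0],[0,0,-4.6]],[255,[0,0,0],[0,0,-5.9]],[255,[0,0,0],[0,0,-7.2]],[255,[0,0,0],[0,0,-8.5]],[255,[0,0,0],[0,0,-9.8]],[255,[0,0,0],[0,0,-11.1]],[255,[0,0,0],[0,0,-12.4]],[255,[0,0,0],[0,0,-13.7]],[255,[0,0,0],[0,0,-15]]]}}

```text
time_s: 9.98
eef_pos: [604.7, 189.0, 351.8]
tcp_rot: [-0.752, 1.442, -1.782]
contact_force: [-0.7, 0.2, -1.3]
finger_gap: 55.7
finger_force: 49.9
```

Emit:
{"api": "play_rows", "payload": {"moves": [[255,[0,0,0],[0,0,-1.3]],[255,[0,0,0],[0,0,-2.6]],[255,[0,0,0],[0,0,-3.9]],[255,[0,0,0],[0,0,-5.2]],[255,[0,0,0],[0,0,-6.5]],[255,[0,0,0],[0,0,-7.8]],[255,[0,0,0],[0,0,-9.1]],[255,[0,0,0],[0,0,-10.4]],[255,[0,0,0],[0,0,-11.7]],[255,[0,0,0],[0,0,-13]],[255,[0,0,0],[0,0,-14.2]],[255,[0,0,0],[0,0,-15]]]}}

```text
time_s: 11.48
eef_pos: [604.7, 188.9, 351.7]
tcp_rot: [1.649, -0.52, 2.03]
contact_force: [0.5, -0.0, -2.0]
finger_gap: 55.6
finger_force: 49.9
```

Emit:
{"api": "play_rows", "payload": {"moves": [[255,[0,0,0],[0,0,0]],[255,[0,0,0],[0,0,0]],[255,[0,0,0],[0,0,0]],[255,[0,0,0],[0,0,0]],[255,[0,0,0],[0,0,0]]]}}

```text
time_s: 12.1
eef_pos: [604.7, 190.5, 351.4]
tcp_rot: [1.648, -0.522, 2.035]
contact_force: [0.2, -0.4, -1.6]
finger_gap: 55.5
finger_force: 49.9
```

```bash
python3 - <<'E'
from kin import *
log();a=save('scene','s3')['image'][40:190,60:260];w=save('wrist','w3')['image']
cv2.imwrite('pics/c3.png',np.hstack([cv2.resize(a,(400,300),interpolation=cv2.INTER_CUBIC),cv2.resize(w,(400,300))])[...,::-1])
E
```

```text
t 12.1 q [-1.119  1.095  0.34   2.055  1.57   1.479  1.586] p [604.7 190.5 351.4] F [ 0.2 -0.4 -1.6] gap 55.464071086442985
[[-0.17  -0.574  0.801]
 [ 0.118 -0.819 -0.562]
 [ 0.978 -0.002  0.207]]
```

View pics/c3.png

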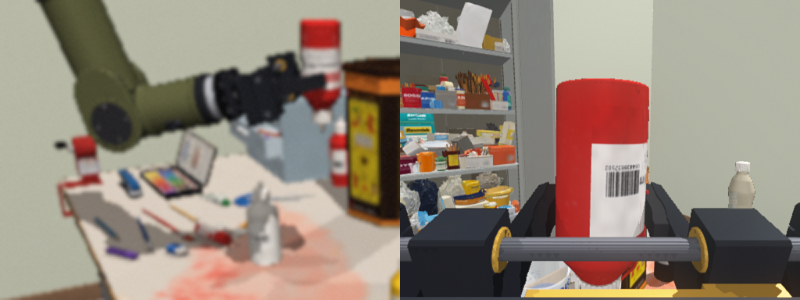

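The scene view shows the bottle upside down in the gripper, nozzle at about (322,115) pointing down. In the wrist view it has not slipped. I'll hold a little longer, then turn back.

Emit:
{"api": "play_rows", "payload": {"moves": [[255,[0,0,0],[0,0,0]],[255,[0,0,0],[0,0,0]],[255,[0,0,0],[0,0,0]],[255,[0,0,0],[0,0,0]],[255,[0,0,0],[0,0,0]],[255,[0,0,0],[0,0,0]]]}}

```text
time_s: 12.95
eef_pos: [604.7, 190.5, 351.4]
tcp_rot: [1.648, -0.522, 2.035]
contact_force: [0.6, 0.4, -1.3]
finger_gap: 55.6
finger_force: 49.9
```

Emit:
{"api": "play_rows", "payload": {"moves": [[255,[0,0,0],[0,0,0.8]],[255,[0,0,0],[0,0,2]],[255,[0,0,0],[0,0,3.3]],[255,[0,0,0],[0,0,4.6]],[255,[0,0,0],[0,0,5.9]],[255,[0,0,0],[0,0,7.2]],[255,[0,0,0],[0,0,8.5]],[255,[0,0,0],[0,0,9.8]],[255,[0,0,0],[0,0,11.1]],[255,[0,0,0],[0,0,12.4]],[255,[0,0,0],[0,0,13.7]],[255,[0,0,0],[0,0,15]]]}}

```text
time_s: 14.45
eef_pos: [604.7, 190.5, 351.5]
tcp_rot: [-0.744, 1.442, -1.774]
contact_force: [-0.4, -0.4, -1.5]
finger_gap: 55.5
finger_force: 49.9
```

Emit:
{"api": "play_rows", "payload": {"moves": [[255,[0,0,0],[0,0,1.3]],[255,[0,0,0],[0,0,2.6]],[255,[0,0,0],[0,0,3.9]],[255,[0,0,0],[0,0,5.2]],[255,[0,0,0],[0,0,6.5]],[255,[0,0,0],[0,0,7.8]],[255,[0,0,0],[0,0,9.1]],[255,[0,0,0],[0,0,10.4]],[255,[0,0,0],[0,0,11.7]],[255,[0,0,0],[0,0,13]],[255,[0,0,0],[0,0,14.2]],[255,[0,0,0],[0,0,15]]]}}

```text
time_s: 15.95
eef_pos: [604.7, 190.4, 351.4]
tcp_rot: [0.419, 1.315, -0.51]
contact_force: [-0.8, 0.5, -1.7]
finger_gap: 55.6
finger_force: 49.9
```

```bash
python3 - <<'E'
from kin import *
s,M=log();print(s['time_s'])
C=np.array([612,-266,82.7])  # grasp point: 77.7 held height + 5
T=toolR(-55,15,0);g=C+18.7*T[:,2]
# bottle centre vs grasp point at pick: bottle ~(627,158.5), grasp (622.5,160)
print('hi',delta(g+[0,0,200],T));q=sim(np.array(s['qpos']),[(g+[0,0,200],T),(g,T)])
E
```

```text
t 15.95 q [-1.048  1.071  0.218  2.051  1.587  1.589 -1.548] p [604.7 190.4 351.4] F [-0.8  0.5 -1.7] gap 55.56153054372379
[[ 0.172  0.574  0.801]
 [-0.116  0.819 -0.562]
 [-0.978  0.004  0.207]]
15.95
hi (array([  4.32, -12.53,   8.79]), array([3.36, 4.44, 0.05]))
16 [-0.22  0.91  0.29  2.25  2.18  1.12 -1.71] wr [442. -23. 362.] elb [438.  81. 692.]
7 [-0.18  1.34  0.2   2.14  2.18  1.32 -1.97] wr [442. -23. 162.] elb [542.  81. 476.]
```

Emit:
{"api": "play_rows", "payload": {"moves": [[255,[0.2,-0.6,0.4],[0.2,0.2,0]],[255,[0.6,-1.8,1.25],[0.5,0.6,0]],[255,[1.1,-3.1,2.2],[0.8,1.1,0]],[255,[1.5,-4.4,3.1],[1.2,1.6,0]],[255,[2,-5.7,4],[1.5,2,0]],[255,[2.4,-7,4.9],[1.9,2.5,0]],[255,[2.9,-8.3,5.8],[2.2,2.9,0]],[255,[3.3,-9.6,6.7],[2.6,3.4,0]],[255,[3.75,-10.9,7.6],[2.9,3.9,0]],[255,[4.1,-11.9,8.3],[3.2,4.2,0]],[255,[4.3,-12.5,8.8],[3.35,4.45,0.05]],[255,[4.3,-12.5,8.8],[3.35,4.45,0.05]]]}}

```text
time_s: 17.45
eef_pos: [620.3, -283.9, 280.5]
tcp_rot: [0.873, 1.671, -0.676]
contact_force: [0.2, -0.5, -1.6]
finger_gap: 56.0
finger_force: 49.9
```

```bash
python3 - <<'E'
from kin import *
s,M=log()
C=np.array([612,-266,82.7]);T=toolR(-55,15,0);g=C+18.7*T[:,2]
print(delta(g,T),delta(g+[0,0,12],T))
sc=save('scene','s4');t=save('top','t4')
# predicted bottle: axis fixed in tool: at pick tool frame M0, bottle centre underside (627,158.5,0)
M0=toolR(-15,15,0);off=M0.T@(np.array([627,158.5,0])-np.array([639.9,155.3,72.8]));ax=M0.T@[0,0,1]
p=np.array(s['eef_pos']);f=p+M@off;a=M@ax;print('foot',f.round(1),'axis',a.round(3))
n1=np.cross(a,[1,0,0]);n1/=np.linalg.norm(n1);n2=np.cross(a,n1);th=np.linspace(0,2*np.pi,24)
P=np.vstack([f+a*z+28*(np.outer(np.cos(th),n1)+np.outer(np.sin(th),n2)) for z in(0,100)]+[[f+a*155]])
def dr(d,c,w,h):
  im=cv2.resize(d['image'],None,fx=4,fy=4,interpolation=cv2.INTER_CUBIC)
  for q in proj(d,P):cv2.circle(im,tuple(int(v) for v in q*4+2),2,(0,255,0),-1)
  c=(proj(d,f+a*60)[0]).astype(int);x=max(0,c[0]*4-200);y=max(0,c[1]*4-200);return im[y:y+400,x:x+400]
cv2.imwrite('pics/c4.png',np.hstack([dr(sc,0,0,0),dr(t,0,0,0)])[...,::-1])
E
```

```text
t 17.45 q [-0.224  0.907  0.295  2.256  2.183  1.118 -1.703] p [ 620.3 -283.9  280.5] F [ 0.2 -0.5 -1.6] gap 56.048550335482496
[[-0.15   0.823  0.549]
 [ 0.21   0.569 -0.795]
 [-0.966 -0.004 -0.257]]
(array([6.54, 0.14, 1.69]), array([-0.07,  0.01,  0.02])) (array([6.15, 0.14, 1.59]), array([-0.07,  0.01,  0.02]))
foot [ 612.3 -273.4  207.7] axis [0.003 0.004 1.   ]
```

View pics/c4.png

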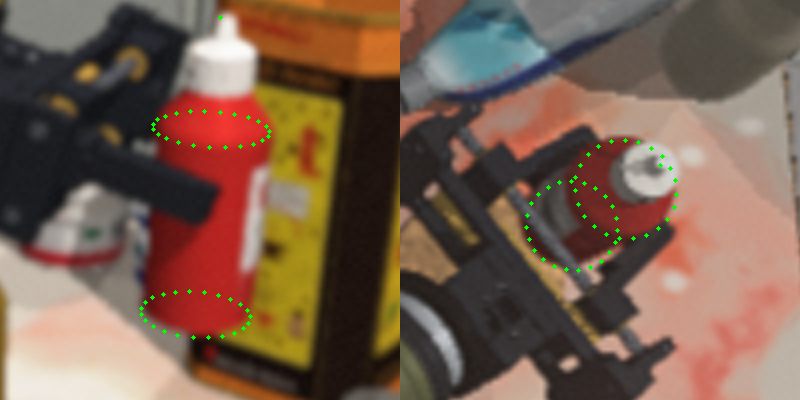

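The bottle is upright within about 2° and the model overlay fits. The foot is predicted at (612,-273), so I'll shift it +7 in y and lower it.

Emit:
{"api": "play_rows", "payload": {"moves": [[255,[0.5,0.05,0.1],[0,0,0]],[255,[1.5,0.1,0.3],[0,0,0]],[255,[2.6,0.15,0.6],[0,0,0]],[255,[3.7,0.15,0.85],[0,0,0]],[255,[4.8,0.15,1.1],[0,0,0]],[255,[5.6,0.15,1.3],[0,0,0]],[255,[6,0.15,1.4],[0,0,0]],[255,[6.2,0.15,1.45],[0,0,0]],[255,[6.2,0.15,1.45],[0,0,0]],[255,[6.2,0.15,1.45],[0,0,0]]]}}

```text
time_s: 18.8
eef_pos: [622.6, -272.9, 89.5]
tcp_rot: [0.869, 1.673, -0.67]
contact_force: [0.1, -0.5, -0.6]
finger_gap: 55.6
finger_force: 49.9
```

```bash
cat > ft.py <<'E'
from kin import *
s,M=log()
M0=toolR(-15,15,0);off=M0.T@(np.array([627,158.5,0])-np.array([639.9,155.3,72.8]))
f=np.array(s['eef_pos'])+M@off;print('foot',f.round(1),'axis',(M@M0.T@[0,0,1]).round(3),'down mm in tool',(M.T@[612-f[0],-266-f[1],5-f[2]]/30).round(2))
E
python3 ft.py
```

```text
t 18.8 q [-0.201  1.316  0.202  2.158  2.168  1.308 -1.962] p [ 622.6 -272.9   89.5] F [ 0.1 -0.5 -0.6] gap 55.61586034077569
[[-0.15   0.819  0.554]
 [ 0.21   0.574 -0.792]
 [-0.966 -0.002 -0.258]]
foot [ 614.7 -262.3   16.7] axis [0.001 0.002 1.   ] down mm in tool [ 0.36 -0.14  0.15]
```

Foot at (615,-262), 12 mm above the cork. Lowering in small steps.

Emit:
{"api": "play_rows", "payload": {"moves": [[255,[0.1,-0.1,0.05],[0,0,0]],[255,[0.2,-0.14,0.08],[0,0,0]],[255,[0.28,-0.14,0.12],[0,0,0]],[255,[0.34,-0.14,0.14],[0,0,0]],[255,[0.36,-0.14,0.15],[0,0,0]],[255,[0.36,-0.14,0.15],[0,0,0]],[255,[0.36,-0.14,0.15],[0,0,0]]]}}

```text
time_s: 19.68
eef_pos: [620.0, -276.7, 77.8]
tcp_rot: [0.868, 1.672, -0.671]
contact_force: [-0.8, 1.7, 4.1]
finger_gap: 55.8
finger_force: 49.8
```

```bash
python3 ft.py
```

```text
t 19.675 q [-0.193  1.342  0.2    2.151  2.174  1.321 -1.978] p [ 620.  -276.7   77.8] F [-0.8  1.7  4.1] gap 55.81846749764052
[[-0.15   0.819  0.554]
 [ 0.209  0.574 -0.792]
 [-0.966 -0.003 -0.257]]
foot [ 612.1 -266.2    5. ] axis [0.001 0.003 1.   ] down mm in tool [ 0.    0.   -0.01]
```

Emit:
{"api": "play_rows", "payload": {"moves": [[255,[0,0,0],[0,0,0]],[255,[0,0,0],[0,0,0]],[85,[0,0,0],[0,0,0]],[80,[0,0,0],[0,0,0]],[60,[0,0,0],[0,0,0]],[30,[0,0,0],[0,0,0]],[0,[0,0,0],[0,0,0]],[0,[0,0,0],[0,0,0]],[0,[0,0,0],[0,0,0]],[0,[0,0,0],[0,0,0]]], "grip_force": 8}}

```text
time_s: 20.92
eef_pos: [619.8, -276.5, 76.9]
tcp_rot: [0.869, 1.674, -0.67]
contact_force: [0.6, 0.3, 0.2]
finger_gap: 88.2
finger_force: 0.0
```

```bash
python3 - <<'E'
from kin import *
s,M=log();t=save('top','t5');sc=save('scene','s5')
f=lambda d,x,y:cv2.resize(d['image'][y:y+150,x:x+200],(400,300),interpolation=cv2.INTER_CUBIC)
w=save('wrist','w5')
cv2.imwrite('pics/c5.png',np.vstack([np.hstack([f(sc,210,160),f(t,260,110)]),np.hstack([cv2.resize(w['image'],(400,300)),np.zeros((300,400,3),np.uint8)])])[...,::-1])
print(delta(np.array(s['eef_pos'])-110*M[:,2],M))
E
```

```text
t 20.925 q [-0.193  1.343  0.2    2.151  2.174  1.32  -1.978] p [ 619.8 -276.5   76.9] F [0.6 0.3 0.2] gap 88.21453220780108
[[-0.151  0.819  0.554]
 [ 0.21   0.574 -0.791]
 [-0.966 -0.003 -0.259]]
(array([ 0.  , -0.  , -3.67]), array([0., 0., 0.]))
```

View pics/c5.png

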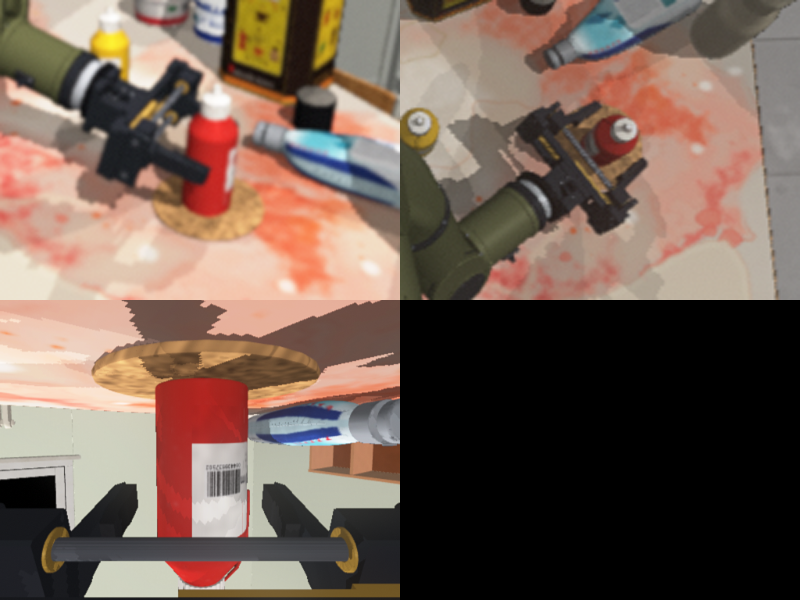

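The bottle stands upright, centred on the cork and free of the open fingers. Backing out along the tool axis.

Emit:
{"api": "play_rows", "payload": {"moves": [[0,[0,0,-0.4],[0,0,0]],[0,[0,0,-1],[0,0,0]],[0,[0,0,-1.8],[0,0,0]],[0,[0,0,-2.6],[0,0,0]],[0,[0,0,-3.4],[0,0,0]],[0,[0,0,-3.8],[0,0,0]],[0,[0,0,-3.8],[0,0,0]],[0,[0,0,-3.8],[0,0,0]],[0,[0,0,-3.8],[0,0,0]]]}}

```text
time_s: 22.2
eef_pos: [556.8, -187.1, 106.5]
tcp_rot: [0.87, 1.673, -0.671]
contact_force: [-0.4, 0.3, -0.5]
finger_gap: 88.0
finger_force: 0.0
```

```bash
python3 - <<'E'
from kin import *
s,M=log();t=save('top','t6');sc=save('scene','s6')
f=lambda d:cv2.resize(d['image'],(400,300))
cv2.imwrite('pics/c6.png',np.hstack([f(sc),f(t)])[...,::-1])
E
```

```text
t 22.2 q [-0.371  1.317  0.099  2.334  1.976  1.39  -2.091] p [ 556.8 -187.1  106.5] F [-0.4  0.3 -0.5] gap 87.98476856006705
[[-0.15   0.82   0.553]
 [ 0.21   0.573 -0.792]
 [-0.966 -0.002 -0.258]]
```

View pics/c6.png

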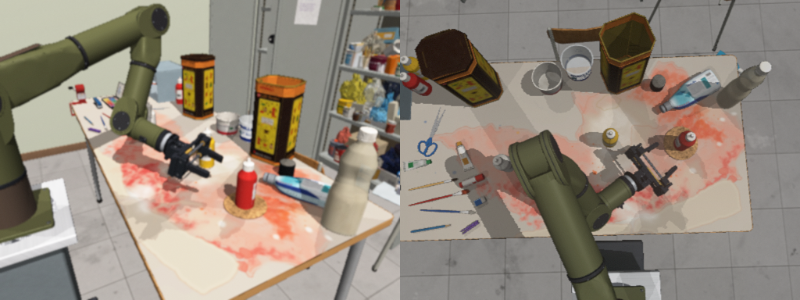

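The red bottle stands on the coaster. The yellow and white bottles still stand where they were, and the arm is clear of everything.

```bash
python3 -c "
from bench import workorder;print(workorder.sign_off())"
```

```text
the job is handed in; nothing more can be done
None
```

I picked up the red bottle, held it upside down for over a second, then turned it back and stood it upright on the cork coaster. The yellow and white bottles were left untouched, and I handed the job in at about 22 s.

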